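# Take the retaining ring off the tube rotator

## Robot

A 7-joint arm with a two-finger parallel gripper is mounted at the origin on the work surface. World frame = base frame: x ahead of the robot, y to its left, z up, the work surface at z = 0. Lengths are in m, angles in rad, forces in N, time in s.
With the tool pointing down it reaches from about 0.425 to 0.95 m from the base axis. Payload 16.7 kg.
Tool frame: the origin (TCP) lies between the finger pads; the fingertips stand 8 mm ahead of it and the grasp point (between the pads) lies 11 mm behind it (bot.tcp_to_tips is the distance from the TCP to the fingertips, in m); z points along the fingers, y is the line along which they close (so a half turn about z gives the same grasp; the last joint's range is limited). The gripper opens to 94 mm and grips with 3 to 60 N. Pads are 16 mm wide; open, the fingers measure 119 mm over their backs; the gripper's body (75 mm by 177 mm) begins 78 mm behind the grasp point.
Start: joints at [0.997, 0.426, 0.074, 1.606, -0.034, 1.111, -0.067], TCP at [0.278, -0.615, 0.213] pointing down, gripper open.
Joint ranges: [-2.85, 2.85], [-0.5, 2.14], [-1.23, 1.37], [0.21, 2.46], [-1.02, 4.16], [0.16, 2.05], [-2.73, 2.73]. Speed limits (rad/s): [1.89, 1.89, 2.39, 2.39, 3.01, 3.01, 3.01].

## Interface

Orientations are given as [roll, pitch, yaw] about the fixed x, y, z axes, in that order (R = Rz(yaw) Ry(pitch) Rx(roll)).
In Python, from station import bot gives the robot as it stands.
- The arm moves only by the tool servo_tool, never from a script. Its argument "increments" is a list of rows, each a list of 7 numbers: the shift along the tool's x, y, z in mm, then the turn, a rotation vector about the tool's x, y, z in rad, then the finger opening in mm, from 0 to 94. A call has 1 to 12 rows; each row shifts and turns the commanded pose from where the row before left it, along the tool's axes as they then stand; what a row does not reach is not made up. A row lasts 1/8 s, in which the tool goes at most 62.5 mm and 10.7 degrees, less where a joint would pass 70% of its speed; a pose out of reach is approached as far as the arm can. A call with a gripper value outside its range is refused whole. The fingers move at their own pace and stop on an object; "force" is the grip in N (left out, the last holds). Time passes only in rows, so rows that do not move let the fingers close. It gives the time, the measured TCP pose, the force, the opening and the grip force at its end, in the units of the state.
- bot.get_obs(): the state, without advancing time (a new reading comes with each control period).
- bot.read_camera(name): name is "scene" or "top"; returns (picture, depth): 384x512x3 uint8, red, green, blue; 384x512 float32, m along the optical axis (not along the pixel's ray), 0 where there is no reading.
- bot.camera_params(name): a dict with "intrinsics" (3x3 intrinsics, pixels), "T" (4x4, takes a point from camera to world coordinates). Camera axes: x right, y down, z forward; pixel columns grow to the right and rows downward; lengths in m; the calibration is good to about 2 mm. A picture is of the moment at which its call begins. camera_params takes no time and is no camera call.
- bot.hand_in(): hands the job in; it is judged then, once.
Trained networks look in the newest picture that a camera, given by its name, has taken for a name from the list of things; names that differ only in an ending like _2 or _b are one class to them, and where a whole thing is asked for, a point or a joint stands for the part that bears it (a point fixed in the world has none). Each returns a list of dicts, best first, with "p" (0 to 1); they miss things now and then, are a little off and sometimes report something else, mostly with a low value. They report only what shows in the picture. A call takes as long as a camera call. They do not tell look-alikes from the thing itself.
- bot.find_in(camera, name): "box" ([centre column, centre row, width, height] in pixels, round what is visible of it).
- bot.pinpoint(camera, name): "point" ([row, column] in pixels: a listed point, or the origin of a listed thing).
The state is a dict: "time_s": time; "joints": joint angles; "joint_velocities": joint speeds; "effort": joint torques, N m; "tcp_pos": TCP position; "eef_rot": TCP orientation; "contact_force": force on the tool from outside, world axes, zero at the start; "ft_torque": the same for the moment, N m; "gripper_width": opening from 0.0 (shut) to 1.0 (fully open); "finger_force": force on a finger pad.
Only numpy, scipy, OpenCV 4.12 (cv2) and the standard library are available. Lean on these libraries where they do the work, as an engineer would, in place of code of your own. Each camera call takes 0.05 s, during which the arm holds its last target. There are 200 camera calls.

## Task

The tube disc has to come off the rotator: with the hooked pick, pry the horseshoe-shaped spring retaining ring out of its groove on the spindle, feeling your way, pressing only lightly on the disc and the spindle and never forcing the ring. Then lay the pick back in its place on the rest and put the ring in the open steel parts dish; leave the other things where they are.

Things in the scene. Friction and masses are not known exactly. Their poses are not given: they have to be found in the camera images.
- rotator: Tube rotator, cream housing, fixed; origin under the spindle's axis. It carries a flat white disc, 190 mm across, face 98 mm above the bench. Tubes and clips on the disc stand up to 15 mm above its face, more than 55 mm from the axis.
- spindle (a point): Point on the vertical steel spindle's axis, in the plane of the disc's face. Right above the face runs a groove 4.5 mm high, 18 mm in diameter; above it the spindle head is 22 mm in diameter and ends 10.5 mm above the face.
- ring_mid (a point): Retaining ring: flat horseshoe of dark spring steel, 3.5 mm thick, 34 mm long, 31 mm wide, lying on the disc's face. Point at the middle of its length, half-way up; x from the closed bow to the open end. Seated, the spindle's axis is 6 mm ahead (+x). The bow's inner edge is 11 mm behind (-x), outer edge 17 mm: from above, a window 6 mm long, 12 mm wide between bow and spindle head, the place for the hook.
- ring: The same ring; origin on its underside, on the spindle's axis when seated. Two sprung arms reach round the spindle. It cannot be lifted out: pull the bow level, straight away from the spindle (-x). The pull rises to 7 to 12 N, the noses spring past the spindle 8 to 10 mm out, and it is clear after 22 mm. About 17 g. Loose, it can be gripped across its 31 mm width at the rear half, 5 mm behind ring_mid.
- pick_mid (a point): Hooked pick: black handle 80 mm long (x), 14 mm wide (y), 16 mm high (z), point at the handle's centre. In front a steel rod 3.2 mm thick runs on along +x and turns straight down into a hook, its tip 30 mm below this point. Lies level, hook down, in one of the two places of the rest, handle's underside 60 mm above the bench.
- pick: The same pick, 45 to 80 g, origin at the handle's centre. Its rod is clamped in the handle's collet and was drawn out more one time, less another: the hook's tip is 85 to 115 mm ahead (+x) of this point. It does not slip below 60 N.
- probe_mid (a point): Straight probe with the same handle, without hook, in the other place of the rest; point at its handle's centre. Not needed.
- rest: Instrument rest, steel, fixed, origin at its underside's centre. Two cross-plates 62 mm apart (x), 6 mm thick, tops 60 mm above the bench, carry the handles near their ends. The two places, at y = +32 and -32 mm, each lie between pins with 20 mm clear between them, which stand 11 mm above the plates.
- dish: Loose open steel parts dish, 112 mm across the rim, 16 mm high, floor 3 mm thick and about 98 mm across; origin at its underside's centre, z up.
- bottle: White bottle with blue cap, 64 mm across, 170 mm high. Not needed.
- tip_box: Blue tip box with clear lid, 126 x 86 x 75 mm. Not needed.
- petri: Clear closed culture dish, 92 mm across, 16 mm high. Not needed.
- jar: Small amber jar, 50 mm across, 60 mm high. Not needed.
- marker: Black and white marker pen, 130 mm long. Not needed.
Not all that is in view belongs to the job. What is shaped like the rotator but brown or yellow is not meant.

How it is judged:
On the way:
1. the ring has been pried clear of the spindle (horizontal distance between ring_mid and spindle above 0.026 m and contact force between the fingers and ring below 0.1 N), for 0.1 s.
At the end, for the whole second after the job is handed in: The ring lies flat on the floor of the parts dish (its middle within 40 mm of the dish's centre), the dish upright; the pick lies level, hook down, in its place on the rest, within 20 mm lengthwise; both at rest and let go (horizontal distance between ring_mid and dish below 0.04 m and z of ring_mid in the frame of dish below 0.012 m and angle between dish's own z axis and vertical below 0.1 rad and linear speed of each of ring, pick below 0.02 m/s and z of pick_mid in the frame of rest between 0.064 and 0.074 m and angle between pick_mid's own z axis and vertical below 0.12 rad and x of pick_mid in the frame of rest between -0.02 and 0.02 m and angle between the x axis of pick_mid and the x axis of rest, either way round below 0.2 rad); the robot touches nothing.
It fails at once if the pick presses on the rotator with more than 12 N (contact force between pick and rotator above 12 N).
It fails at once if the pick forces the ring with more than 20 N (contact force between pick and ring above 20 N).
It fails at once if the fingers touch the ring before it is out of its groove (contact force between the fingers and ring above 0.3 N and horizontal distance between ring_mid and spindle below 0.024 m).
It fails at once if the straight probe, tip box, bottle, culture dish, jar or marker is moved by more than 20 mm (distance of any of probe_mid, tip_box, bottle, petri, jar, marker from where it was at the start of the episode above 0.02 m).
It also fails if it takes over 72 s, if anything falls off the work surface, if the arm or the gripper's body presses on something with over 40 N, if the wrist force passes 120 N, or if a joint passes its speed limit or range.

## Working session

There is one attempt and no reset: what is moved stays moved. The work goes in short steps, Python scripts to look and compute and a tool call to move; the robot and the scene stay as the last step left them, time stands still between calls to the robot, and variables do not carry over. Pictures are saved under pics/ and viewed, at most 11 in all, crops included, and the job is handed in when it is done.

Besides the shell and the picture viewer there is one more tool, called after "Emit:" by a JSON object that holds its "fn" and its "kwargs", one argument or row to a line. servo_tool: Moves the arm, as the interface text tells. Its arguments: {"type":"object","properties":{"increments":{"type":"array"},"force":{"type":"number"}},"required":["increments"]}

```bash
mkdir -p pics; ls; cat > h.py <<'E'
import numpy as np, cv2
from station import bot
def cam(n):
    p=bot.camera_params(n); return np.array(p["intrinsics"]),np.array(p["T"])
def world(n,r,c,d):
    K,T=cam(n); v=np.linalg.inv(K)@[c,r,1]*d
    return (T@np.r_[v,1])[:3]
def onz(n,r,c,z):
    K,T=cam(n); v=T[:3,:3]@np.linalg.inv(K)@[c,r,1]; o=T[:3,3]
    return o+v*(z-o[2])/v[2]
def proj(n,P):
    K,T=cam(n); q=np.linalg.inv(T)@np.r_[P,1]; u=K@q[:3]; return u[1]/u[2],u[0]/u[2]
E
python3 - <<'E'
from h import *
ims=[]
for n in("scene","top"):
    im,d=bot.read_camera(n); cv2.imwrite(f"pics/{n}0.png",im[:,:,::-1]); np.save(n+"d.npy",d); 
    print(n,cam(n)[1].round(3).tolist(),cam(n)[0][0,0])
    for k in["rotator","spindle","ring_mid","ring","pick_mid","probe_mid","rest","dish"]:
        for q in bot.pinpoint(n,k)[:3]:
            r,c=q["point"]; z=d[int(r),int(c)]
            print(n,k,round(q["p"],2),np.round([r,c]),world(n,r,c,z).round(3) if z>0 else None)
print(bot.get_obs()["eef_rot"],bot.get_obs()["time_s"])
E
```

```text
pics
scene [[-0.1, 0.83, -0.549, 1.199], [0.995, 0.086, -0.051, 0.056], [0.005, -0.551, -0.835, 1.12], [0.0, 0.0, 0.0, 1.0]] 454.32910072202094
scene rotator 0.93 [246. 278.] [0.686 0.082 0.096]
scene rotator 0.81 [153. 359.] [0.368 0.292 0.092]
scene rotator 0.67 [151. 237.] [ 0.399 -0.055  0.097]
scene spindle 0.85 [224. 279.] [0.633 0.079 0.109]
scene spindle 0.84 [130. 365.] [0.288 0.312 0.105]
scene spindle 0.67 [242. 279.] [0.677 0.084 0.095]
scene ring_mid 0.43 [222. 283.] [0.618 0.091 0.099]
scene ring_mid 0.29 [193. 148.] [ 0.552 -0.282  0.073]
scene ring 0.68 [274. 170.] [ 0.766 -0.183  0.045]
scene ring 0.65 [228. 277.] [0.641 0.076 0.105]
scene pick_mid 0.46 [192. 150.] [ 0.547 -0.279  0.073]
scene probe_mid 0.66 [188. 173.] [ 0.527 -0.219  0.074]
scene rest 0.92 [202. 165.] [ 0.561 -0.237  0.048]
scene dish 0.7 [204. 372.] [0.479 0.345 0.001]
top [[-0.059, -0.977, 0.203, 0.2], [-0.998, 0.057, -0.017, 0.011], [0.005, -0.204, -0.979, 1.545], [0.0, 0.0, 0.0, 1.0]] 433.9002247638255
top rotator 0.9 [163. 225.] [0.608 0.075 0.103]
top rotator 0.8 [264. 162.] [0.278 0.301 0.095]
top rotator 0.61 [244. 271.] [ 0.323 -0.064  0.096]
top spindle 0.76 [241. 274.] [ 0.331 -0.073  0.103]
top spindle 0.74 [158. 223.] [0.626 0.082 0.111]
top spindle 0.71 [268. 158.] [0.266 0.311 0.098]
top ring_mid 0.41 [159. 221.] [0.624 0.087 0.101]
top ring 0.49 [153. 222.] [0.644 0.084 0.108]
top pick_mid 0.64 [184. 327.] [ 0.539 -0.288  0.002]
top pick_mid 0.28 [176. 119.] [0.585 0.438 0.102]
top probe_mid 0.71 [153. 151.] [0.686 0.347 0.021]
top probe_mid 0.65 [184. 309.] [ 0.526 -0.212  0.071]
top rest 0.65 [184. 314.] [ 0.538 -0.24   0.003]
top dish 0.81 [210. 155.] [0.479 0.339 0.003]
[-3.14157836e+00 -2.95549739e-05  4.24764394e-01] 0.9
```

```bash
python3 - <<'E'
import cv2,numpy as np
a=cv2.imread("pics/scene0.png");b=cv2.imread("pics/top0.png")
cv2.imwrite("pics/a.png",cv2.resize(a,(768,576)))
c1=cv2.resize(a[150:290,110:250],(400,400),interpolation=2); c2=cv2.resize(a[190:290,230:330],(400,400),interpolation=2)
cv2.imwrite("pics/c.png",np.hstack([c1,c2]))
cv2.imwrite("pics/b.png",cv2.resize(b,(768,576)))
E
```

```text
(no output)
```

View pics/a.png

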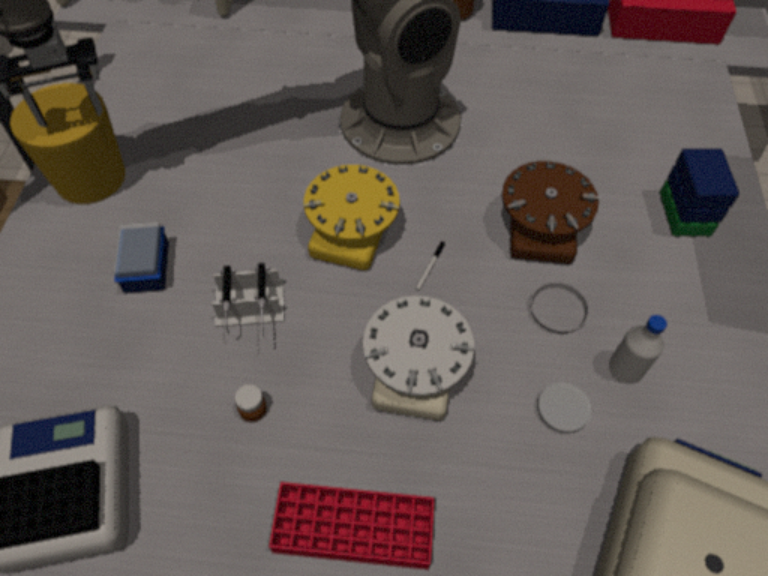

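View pics/c.png

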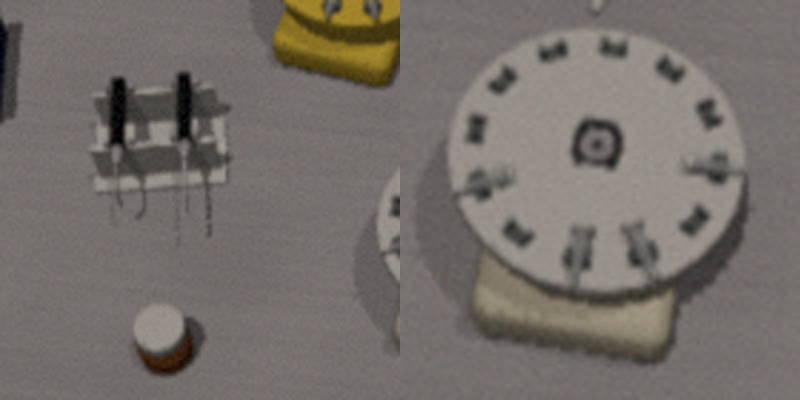

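View pics/b.png

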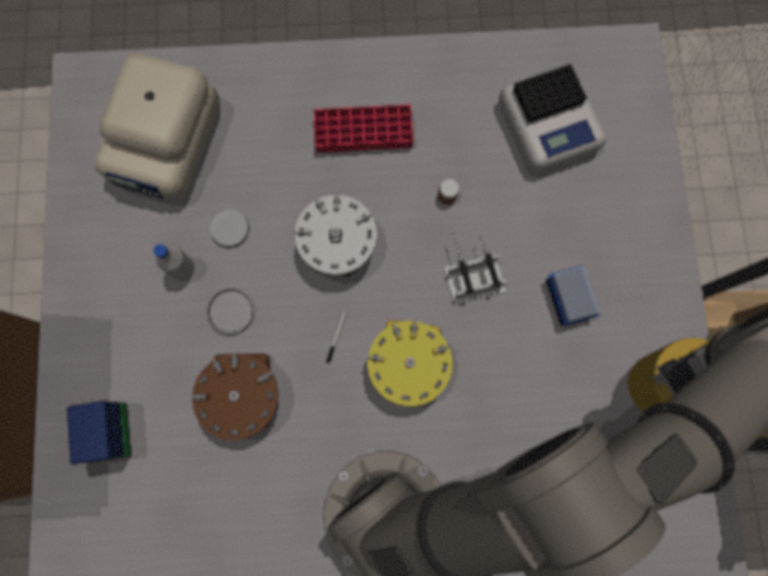

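The scene picture shows these candidates:
- **Rotator:** white disc at (418,340)/768, cream housing. The yellow (350,200) and brown (550,200) ones are look-alikes.
- **Pick:** the left handle in the rest (227,285) has the shorter rod and a hook-like end. The right handle (262,283) has the long straight rod, so it is the probe.
- **Dish:** open ring at (558,307). The petri dish is the filled disc at (565,407).

Next I'll average several frames and rectify them to get the ring direction and the hook.

```bash
cat >> h.py <<'E'
def avg(n,k):
    I=[];D=[]
    for _ in range(k):
        im,d=bot.read_camera(n); I.append(im.astype(float)); D.append(d)
    D=np.array(D); D[D==0]=np.nan
    return np.mean(I,0).astype(np.float32),np.nanmedian(D,0).astype(np.float32)
def rect(n,im,cx,cy,z,half,px):
    # rows: x decreasing downward (robot ahead = up), cols: y decreasing to right
    m=int(2*half/px); g=(np.arange(m)+.5)*px-half
    X=cx-g[:,None]+0*g[None]; Y=cy-g[None]+0*g[:,None]
    K,T=cam(n); Ti=np.linalg.inv(T)
    P=np.stack([X,Y,0*X+z,0*X+1],-1)@Ti.T; U=P[...,:3]@K.T
    return cv2.remap(im,(U[...,0]/U[...,2]).astype(np.float32),(U[...,1]/U[...,2]).astype(np.float32),cv2.INTER_CUBIC)
E
python3 - <<'E'
from h import *
o=[];p=[]
for n in("scene","top"):
    im,d=avg(n,8); np.savez(n+".npz",im=im,d=d)
    a=rect(n,im,.63,.081,.1015,.03,.00015); 
    o.append(np.clip((a-a.min())*255/(a.max()-a.min()),0,255).astype(np.uint8)[:,:,::-1])
    a=rect(n,im,.56,-.25,.068,.12,.0006)
    p.append(np.clip(a*1.6,0,255).astype(np.uint8)[:,:,::-1])
def grid(a,st):
    for i in range(st,400,st): cv2.line(a,(i,0),(i,6),(0,0,255),1); cv2.line(a,(0,i),(6,i),(0,0,255),1)
    return np.ascontiguousarray(a)
o=[grid(np.ascontiguousarray(x),67) for x in o];p=[grid(np.ascontiguousarray(x),33) for x in p]
cv2.imwrite("pics/ring.png",np.hstack(o)); cv2.imwrite("pics/pick.png",np.hstack(p))
E
```

```text
(no output)
```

View pics/ring.png

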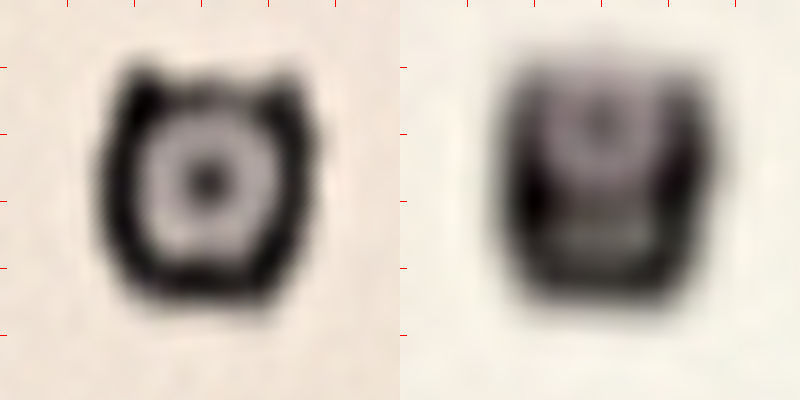

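View pics/pick.png

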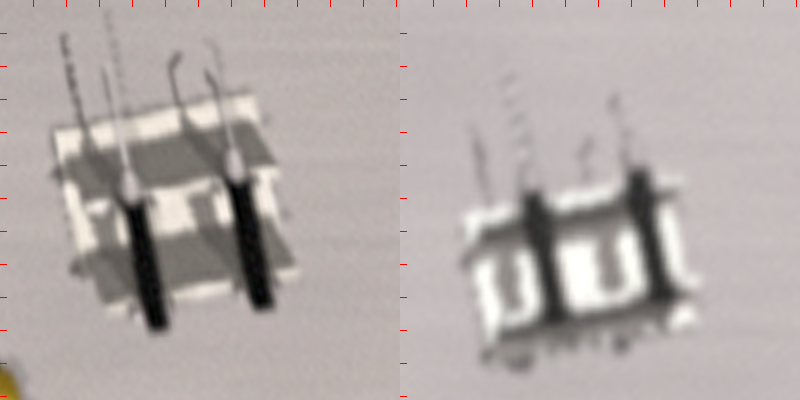

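The ring's bow points to −x (toward the robot), with its horns at rows ~70 and the bow at ~300 of the rectified crop. The spindle is at about (0.637, 0.081). The pick is the right-hand handle in the rectified view: its shadow shows a hook at (180,55). The straight probe is on the left. Next I'll measure the angles and centres.

```bash
python3 - <<'E'
from h import *
for n in("scene","top"):
    q=np.load(n+".npz"); im,d=q["im"],q["d"]
    for z in(.068,.076):
        px=.0005;half=.1
        a=rect(n,im,.55,-.25,z,half,px).mean(2); dd=rect(n,d,.55,-.25,z,half,px)
        m=(a<38).astype(np.uint8)
        N,L,S,C=cv2.connectedComponentsWithStats(m)
        for i in range(1,N):
            if S[i,4]>1200:
                ys,xs=np.nonzero(L==i); (c,r),wh,ang=cv2.minAreaRect(np.c_[xs,ys].astype(np.float32))
                X=np.c_[-ys,-xs].astype(float); w,V=np.linalg.eigh(np.cov(X.T)); v=V[:,1]*np.sign(V[0,1])
                print(n,z,"ctr",(.55+half-r*px).round(4),(-.25+half-c*px).round(4),"wh",np.array(wh)*px,"yaw",np.arctan2(v[1],v[0]).round(3),S[i,4])
    # handle depth heights
    for P in([.53,-.282,.076],[.545,-.279,.076]):
        r,c=proj(n,P); r,c=int(round(r)),int(round(c)); print(n,"h",[world(n,r,c+k,d[r,c+k])[2].round(4) for k in(-1,0,1)])
    px=.00015;a=rect(n,im,.632,.081,.1015,.03,px).mean(2)
    m=a<(a.min()+a.max())/2-15; ys,xs=np.nonzero(m)
    (c,r),wh,ang=cv2.minAreaRect(np.c_[xs,ys].astype(np.float32))
    print(n,"ring",.632+.03-r*px,.081+.03-c*px,np.array(wh)*px,ang)
    # symmetry axis: row-wise midpoint of the mask extents
    rows=[(y,(xs[ys==y].min()+xs[ys==y].max())/2) for y in np.unique(ys)[15:-15]]
    k=np.polyfit(*zip(*rows),1); print("axis yaw",k[0], "edges x",.662-ys.min()*px,.662-ys.max()*px)
E
```

```text
Traceback (most recent call last):
AttributeError: 'float' object has no attribute 'round'
```

```bash
python3 - <<'E'
from h import *
for n in("scene","top"):
    q=np.load(n+".npz"); im,d=q["im"],q["d"]
    for z in(.068,.076):
        px=.0005;half=.1
        a=rect(n,im,.55,-.25,z,half,px).mean(2)
        m=(a<38).astype(np.uint8)
        N,L,S,C=cv2.connectedComponentsWithStats(m)
        for i in range(1,N):
            if S[i,4]>1200:
                ys,xs=np.nonzero(L==i); (c,r),wh,ang=cv2.minAreaRect(np.c_[xs,ys].astype(np.float32))
                X=np.c_[-ys,-xs].astype(float); w,V=np.linalg.eigh(np.cov(X.T)); v=V[:,1]*np.sign(V[0,1])
                print(n,z,"ctr %.4f %.4f"%(.55+half-r*px,-.25+half-c*px),"wh",np.array(wh)*px,"yaw %.3f"%np.arctan2(v[1],v[0]),S[i,4])
    for P in([.53,-.282,.076],[.545,-.279,.076]):
        r,c=proj(n,P); r,c=int(round(r)),int(round(c)); print(n,"h",["%.4f"%world(n,r,c+k,d[r,c+k])[2] for k in(-1,0,1)])
    px=.00015;a=rect(n,im,.632,.081,.1015,.03,px).mean(2)
    m=a<(a.min()+a.max())/2-15; ys,xs=np.nonzero(m)
    (c,r),wh,ang=cv2.minAreaRect(np.c_[xs,ys].astype(np.float32))
    print(n,"ring",.632+.03-r*px,.081+.03-c*px,np.array(wh)*px,ang)
    rows=[(y,(xs[ys==y].min()+xs[ys==y].max())/2) for y in np.unique(ys)[15:-15]]
    k=np.polyfit(*zip(*rows),1); print("axis yaw",k[0], "edges x",.662-ys.min()*px,.662-ys.max()*px)
E
```

```text
scene 0.068 ctr 0.5344 -0.2795 wh [0.0789847  0.01555369] yaw 0.196 3972
scene 0.068 ctr 0.5203 -0.2169 wh [0.07672869 0.01461679] yaw 0.193 3652
scene 0.076 ctr 0.5393 -0.2769 wh [0.07812739 0.01542493] yaw 0.196 3901
scene 0.076 ctr 0.5253 -0.2149 wh [0.07560346 0.01462177] yaw 0.192 3597
scene h ['0.0750', '0.0744', '0.0725']
scene h ['0.0739', '0.0743', '0.0747']
scene ring 0.6312478370666504 0.08032022323608398 [0.03064896 0.03280739] 5.920620918273926
axis yaw -0.03776665683844843 edges x 0.6486500000000001 0.6149
top 0.068 ctr 0.5365 -0.2786 wh [0.07448024 0.01274665] yaw 0.223 2004
top 0.068 ctr 0.5235 -0.2155 wh [0.07406174 0.01298752] yaw 0.201 1978
top 0.076 ctr 0.5346 -0.2770 wh [0.07428664 0.01246962] yaw 0.224 1983
top 0.076 ctr 0.5218 -0.2150 wh [0.07373966 0.01304172] yaw 0.200 1963
top h ['0.0776', '0.0738', '0.0782']
top h ['0.0768', '0.0756', '0.0762']
top ring 0.6299 0.0801 [0.0282 0.0294] 90.0
axis yaw -0.04385299737282051 edges x 0.644 0.6158
```

Emit:
{"fn": "servo_tool", "kwargs": {
  "increments": [
    [0, 0, 0, 0, 0, 0.1144, 40],
    [0, 0, 0, 0, 0, 0.1144, 40],
    [44.5, -40, 0, 0, 0, 0, 40],
    [44.5, -40, 0, 0, 0, 0, 40],
    [44.5, -40, 0, 0, 0, 0, 40],
    [44.5, -40, 0, 0, 0, 0, 40],
    [44.5, -40, 0, 0, 0, 0, 40],
    [44.5, -40, 0, 0, 0, 0, 40],
    [44.5, -40, 0, 0, 0, 0, 40],
    [0, 0, 50, 0, 0, 0, 40],
    [0, 0, 40, 0, 0, 0, 40],
    [0, 0, 0, 0, 0, 0, 40]
  ],
  "force": 50
}}

```text
time_s: 3.2
tcp_pos: [0.5276, -0.2789, 0.1212]
eef_rot: [-3.139, 0.004, 0.196]
contact_force: [0.4, 0.5, 0.9]
gripper_width: 0.424
finger_force: 0.0
```

Emit:
{"fn": "servo_tool", "kwargs": {
  "increments": [
    [0, 0, 40, 0, 0, 0, 40],
    [0, 0, 21, 0, 0, 0, 40],
    [0, 0, 0, 0, 0, 0, 40],
    [0, 0, 0, 0, 0, 0, 6],
    [0, 0, 0, 0, 0, 0, 6],
    [0, 0, 0, 0, 0, 0, 6],
    [0, 0, 0, 0, 0, 0, 6],
    [0, 0, 0, 0, 0, 0, 6]
  ],
  "force": 50
}}

```text
time_s: 4.2
tcp_pos: [0.5297, -0.28, 0.0634]
eef_rot: [3.141, -0.001, 0.196]
contact_force: [-1.5, -0.1, 8.5]
gripper_width: 0.145
finger_force: 50.0
```

Emit:
{"fn": "servo_tool", "kwargs": {
  "increments": [
    [0, 0, -50, 0, 0, 0, 6],
    [0, 0, -50, 0, 0, 0, 6],
    [0, 0, 0, 0, 0, 0.128, 6],
    [0, 0, 0, 0, 0, 0.128, 6],
    [-5, -52, 0, 0, 0, 0, 6],
    [-5, -52, 0, 0, 0, 0, 6],
    [-5, -52, 0, 0, 0, 0, 6],
    [-5, -52, 0, 0, 0, 0, 6],
    [-5, -52, 0, 0, 0, 0, 6],
    [-5, -52, 0, 0, 0, 0, 6],
    [-5, -53, 0, 0, 0, 0, 6],
    [0, 0, 0, 0, 0, 0, 6]
  ]
}}

```text
time_s: 5.7
tcp_pos: [0.5157, 0.091, 0.1628]
eef_rot: [-3.14, -0.0, -0.054]
contact_force: [0.2, -0.8, -0.5]
gripper_width: 0.145
finger_force: 50.0
```

```bash
python3 - <<'E'
from h import *
o=bot.get_obs(); print(o["tcp_pos"],o["eef_rot"],o["contact_force"],o["gripper_width"])
p=[]
for n in("scene","top"):
    im,d=avg(n,4); np.savez(n+"1.npz",im=im,d=d)
    r,c=map(int,proj(n,[.59,.08,.13])); w=38 if n=="top" else 48
    p.append(cv2.resize(np.clip(im[r-w:r+w,c-w:c+w]*1.4,0,255).astype(np.uint8)[:,:,::-1],(400,400),interpolation=2)); print(n,r,c,w)
    for P in([.6,.08,.14],[.62,.08,.14],[.63,.08,.14]): print(proj(n,P))
cv2.imwrite("pics/h1.png",np.hstack(p))
E
```

```text
[0.51572258 0.0910133  0.1628433 ] [-3.14024863e+00 -2.77432033e-04 -5.39978740e-02] [ 0.15587092 -0.79937463 -0.4987181 ] 0.14490360296512392
scene 205 280 48
(np.float64(207.0470311707741), np.float64(280.6129984430577))
(np.float64(213.86888429787868), np.float64(280.11505369007875))
(np.float64(217.32953576858245), np.float64(279.8624517636493))
top 166 223 38
(np.float64(162.7472314964062), np.float64(223.07421266447713))
(np.float64(157.0205617705459), np.float64(222.80602094081976))
(np.float64(154.16916287659046), np.float64(222.6724840649718))
```

View pics/h1.png

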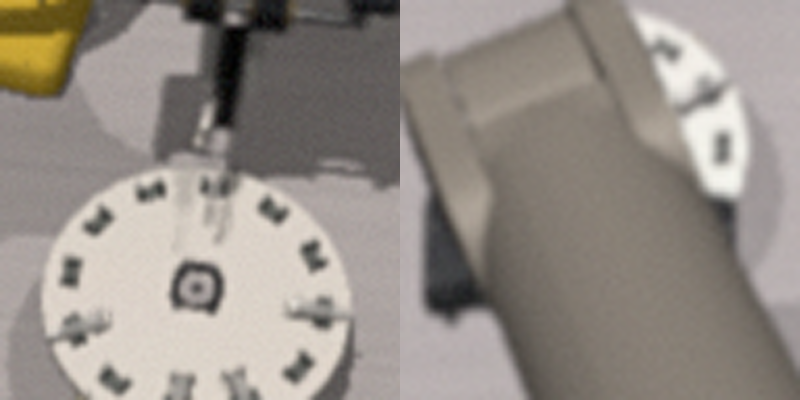

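The scene view shows the held pick, with its collet at (222,150), over the disc; the rod is faint. The arm hides it from the top camera. I'll lower it a bit and use a difference image.

Emit:
{"fn": "servo_tool", "kwargs": {
  "increments": [
    [0, 0, 9, 0, 0, 0, 6],
    [0, 0, 9, 0, 0, 0, 6],
    [0, 0, 0, 0, 0, 0, 6]
  ]
}}

```text
time_s: 6.48
tcp_pos: [0.5155, 0.0866, 0.1434]
eef_rot: [3.141, 0.002, -0.06]
contact_force: [0.0, -0.2, -0.7]
gripper_width: 0.148
finger_force: 50.0
```

```bash
python3 - <<'E'
from h import *
o=bot.get_obs(); print(o["tcp_pos"],o["eef_rot"],o["contact_force"])
n="scene"; im,d=avg(n,10); np.savez(n+"2.npz",im=im,d=d); a=np.load("scene.npz")["im"]
r0,c0,h,w=185,255,50,50
A=im[r0:r0+h,c0:c0+w]; D=A-a[r0:r0+h,c0:c0+w]
f=lambda x:cv2.resize(np.clip(x,0,255).astype(np.uint8)[:,:,::-1],(400,400),interpolation=2)
cv2.imwrite("pics/h2.png",np.hstack([f((A-60)*1.8),f(128+2*D)]))
E
```

```text
[0.51553047 0.08655633 0.14341742] [ 3.14117926e+00  1.73710007e-03 -6.00555444e-02] [ 0.0030975  -0.2272762  -0.74862658]
```

View pics/h2.png

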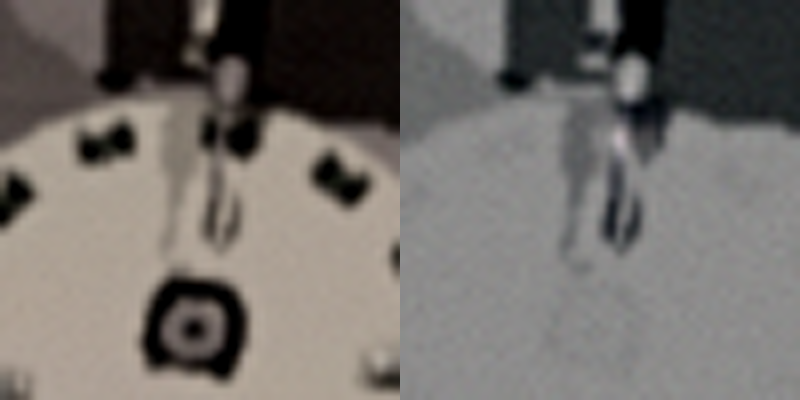

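```bash
python3 - <<'E'
from h import *
n="scene"
for z in(.118,.1485):
    for (r,c) in((215.5,282),(210,282),(207,281)): print(z,r,onz(n,r,c,z).round(4))
for t in(.085,.09,.095,.1,.105,.11,.115):
    e=np.array([.5155,.0866])+(t+.008)*np.array([.998,-.06])
    print(t,np.round(proj(n,[*e,.148]),1),np.round(proj(n,[*e,.118]),1))
print(proj(n,[.6365,.0803,.1085]), (185+327/8-.5,255+193/8-.5))
E
```

```text
0.118 215.5 [0.6113 0.0856 0.118 ]
0.118 210 [0.595  0.0846 0.118 ]
0.118 207 [0.5863 0.0815 0.118 ]
0.1485 215.5 [0.6292 0.0847 0.1485]
0.1485 210 [0.6134 0.0838 0.1485]
0.1485 207 [0.605  0.0807 0.1485]
0.085 [208.3 281. ] [214.3 280.3]
0.09 [210.  280.8] [216. 280.]
0.095 [211.7 280.5] [217.7 279.8]
0.1 [213.4 280.3] [219.4 279.6]
0.105 [215.1 280. ] [221.1 279.3]
0.11 [216.8 279.8] [222.8 279.1]
0.115 [218.6 279.5] [224.5 278.8]
(np.float64(225.76050004390765), np.float64(279.06521871382205)) (225.375, 278.625)
```

Emit:
{"fn": "servo_tool", "kwargs": {
  "increments": [
    [-6, 2.5, 5, 0, 0, 0, 6],
    [0, 0, 6, 0, 0, 0, 6],
    [0, 0, 5, 0, 0, 0, 6],
    [0, 0, 0, 0, 0, 0, 6],
    [0, 0, 0, 0, 0, 0, 6]
  ]
}}

```text
time_s: 7.6
tcp_pos: [0.5101, 0.0847, 0.1285]
eef_rot: [-3.141, 0.0, -0.06]
contact_force: [0.0, -0.2, -1.0]
gripper_width: 0.144
finger_force: 50.0
```

Emit:
{"fn": "servo_tool", "kwargs": {
  "increments": [
    [0, 0, 1, 0, 0, 0, 6],
    [0, 0, 0, 0, 0, 0, 6],
    [0, 0, 0, 0, 0, 0, 6]
  ]
}}

```text
time_s: 7.98
tcp_pos: [0.51, 0.0846, 0.1276]
eef_rot: [-3.142, -0.0, -0.06]
contact_force: [0.6, -0.0, -1.7]
gripper_width: 0.147
finger_force: 50.0
```

Emit:
{"fn": "servo_tool", "kwargs": {
  "increments": [
    [0, 0, 1, 0, 0, 0, 6],
    [0, 0, 0, 0, 0, 0, 6],
    [0, 0, 0, 0, 0, 0, 6]
  ]
}}

```text
time_s: 8.35
tcp_pos: [0.51, 0.0846, 0.1265]
eef_rot: [-3.142, 0.0, -0.06]
contact_force: [0.2, -0.0, -0.5]
gripper_width: 0.145
finger_force: 50.0
```

Emit:
{"fn": "servo_tool", "kwargs": {
  "increments": [
    [0, 0, 1, 0, 0, 0, 6],
    [0, 0, 0, 0, 0, 0, 6],
    [0, 0, 0, 0, 0, 0, 6]
  ]
}}

```text
time_s: 8.72
tcp_pos: [0.51, 0.0846, 0.1255]
eef_rot: [-3.142, 0.0, -0.06]
contact_force: [0.2, -0.3, -0.4]
gripper_width: 0.14
finger_force: 50.0
```

Emit:
{"fn": "servo_tool", "kwargs": {
  "increments": [
    [0, 0, 1, 0, 0, 0, 6],
    [0, 0, 0, 0, 0, 0, 6],
    [0, 0, 0, 0, 0, 0, 6]
  ]
}}

```text
time_s: 9.1
tcp_pos: [0.51, 0.0846, 0.1245]
eef_rot: [-3.142, 0.0, -0.06]
contact_force: [0.1, 0.2, -0.7]
gripper_width: 0.145
finger_force: 50.0
```

Emit:
{"fn": "servo_tool", "kwargs": {
  "increments": [
    [0, 0, 0.7, 0, 0, 0, 6],
    [0, 0, 0, 0, 0, 0, 6],
    [0, 0, 0, 0, 0, 0, 6]
  ]
}}

```text
time_s: 9.48
tcp_pos: [0.51, 0.0846, 0.1238]
eef_rot: [-3.142, 0.0, -0.06]
contact_force: [0.3, -0.5, -0.6]
gripper_width: 0.145
finger_force: 50.0
```

Emit:
{"fn": "servo_tool", "kwargs": {
  "increments": [
    [0, 0, 0.7, 0, 0, 0, 6],
    [0, 0, 0, 0, 0, 0, 6],
    [0, 0, 0, 0, 0, 0, 6]
  ]
}}

```text
time_s: 9.85
tcp_pos: [0.51, 0.0846, 0.1231]
eef_rot: [-3.142, -0.0, -0.06]
contact_force: [-0.2, 0.6, -0.1]
gripper_width: 0.143
finger_force: 50.0
```

Emit:
{"fn": "servo_tool", "kwargs": {
  "increments": [
    [0, 0, 0.7, 0, 0, 0, 6],
    [0, 0, 0, 0, 0, 0, 6],
    [0, 0, 0, 0, 0, 0, 6]
  ]
}}

```text
time_s: 10.22
tcp_pos: [0.51, 0.0846, 0.1224]
eef_rot: [-3.142, 0.0, -0.06]
contact_force: [-1.7, -0.4, 1.7]
gripper_width: 0.147
finger_force: 50.0
```

Emit:
{"fn": "servo_tool", "kwargs": {
  "increments": [
    [0, 0, 0.7, 0, 0, 0, 6],
    [0, 0, 0, 0, 0, 0, 6],
    [0, 0, 0, 0, 0, 0, 6]
  ]
}}

```text
time_s: 10.6
tcp_pos: [0.5099, 0.0846, 0.1217]
eef_rot: [-3.142, 0.0, -0.06]
contact_force: [-2.2, 0.2, 3.0]
gripper_width: 0.143
finger_force: 50.0
```

Emit:
{"fn": "servo_tool", "kwargs": {
  "increments": [
    [0, 0, -8.3, 0, 0, 0, 6],
    [7, 0, 0, 0, 0, 0, 6],
    [6, 0, 0, 0, 0, 0, 6],
    [0, 0, 0, 0, 0, 0, 6],
    [0, 0, 0, 0, 0, 0, 6]
  ]
}}

```text
time_s: 11.22
tcp_pos: [0.5228, 0.0838, 0.1297]
eef_rot: [3.142, 0.001, -0.06]
contact_force: [-0.2, 0.6, -0.7]
gripper_width: 0.145
finger_force: 50.0
```

```bash
python3 - <<'E'
from h import *
n="scene"; im,d=avg(n,8); a=np.load("scene.npz")["im"]
r0,c0,h,w=200,260,36,36
A=im[r0:r0+h,c0:c0+w]; D=A-a[r0:r0+h,c0:c0+w]
f=lambda x:cv2.resize(np.clip(x,0,255).astype(np.uint8)[:,:,::-1],(400,400),interpolation=2)
cv2.imwrite("pics/h3.png",np.hstack([f((A-40)*1.6),f(128+2*D)]))
E
```

```text
(no output)
```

View pics/h3.png

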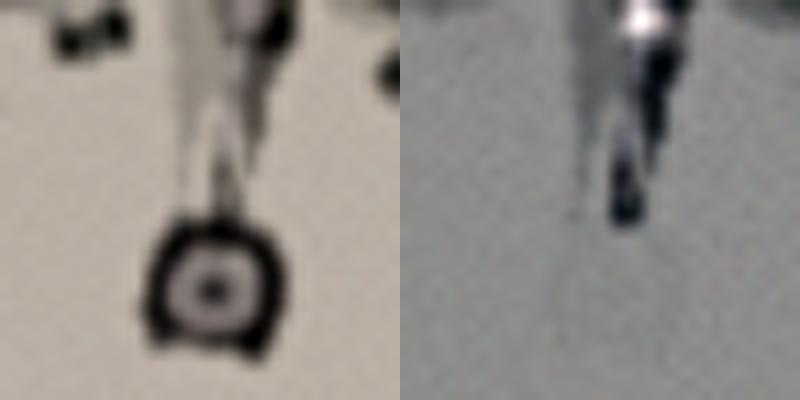

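The hook tip is at (226,225) in the crop, just behind and above the bow and in line with the spindle at (213,290). I'll feel forward for the spindle head.

Emit:
{"fn": "servo_tool", "kwargs": {
  "increments": [
    [3, 1, 0, 0, 0, 0, 6],
    [2, 0, 0, 0, 0, 0, 6],
    [0, 0, 0, 0, 0, 0, 6],
    [0, 0, 0, 0, 0, 0, 6]
  ]
}}

```text
time_s: 12.12
tcp_pos: [0.5279, 0.0825, 0.13]
eef_rot: [-3.142, 0.0, -0.06]
contact_force: [-0.3, 0.1, -0.4]
gripper_width: 0.149
finger_force: 50.0
```

Emit:
{"fn": "servo_tool", "kwargs": {
  "increments": [
    [1, 0, 0, 0, 0, 0, 6],
    [0, 0, 0, 0, 0, 0, 6],
    [0, 0, 0, 0, 0, 0, 6]
  ]
}}

```text
time_s: 12.5
tcp_pos: [0.5289, 0.0825, 0.13]
eef_rot: [-3.142, 0.0, -0.06]
contact_force: [-0.5, -0.4, -1.9]
gripper_width: 0.148
finger_force: 50.0
```

Emit:
{"fn": "servo_tool", "kwargs": {
  "increments": [
    [1, 0, 0, 0, 0, 0, 6],
    [0, 0, 0, 0, 0, 0, 6],
    [0, 0, 0, 0, 0, 0, 6]
  ]
}}

```text
time_s: 12.88
tcp_pos: [0.5299, 0.0824, 0.13]
eef_rot: [-3.142, 0.0, -0.06]
contact_force: [-0.7, -0.6, -1.1]
gripper_width: 0.147
finger_force: 50.0
```

Emit:
{"fn": "servo_tool", "kwargs": {
  "increments": [
    [1, 0, 0, 0, 0, 0, 6],
    [0, 0, 0, 0, 0, 0, 6],
    [0, 0, 0, 0, 0, 0, 6]
  ]
}}

```text
time_s: 13.25
tcp_pos: [0.5309, 0.0823, 0.13]
eef_rot: [-3.142, 0.0, -0.06]
contact_force: [1.0, 0.5, -0.6]
gripper_width: 0.144
finger_force: 50.0
```

Still free, so I'll keep going.

Emit:
{"fn": "servo_tool", "kwargs": {
  "increments": [
    [1, 0, 0, 0, 0, 0, 6],
    [0, 0, 0, 0, 0, 0, 6],
    [0, 0, 0, 0, 0, 0, 6]
  ]
}}

```text
time_s: 13.62
tcp_pos: [0.5318, 0.0823, 0.13]
eef_rot: [3.142, 0.0, -0.06]
contact_force: [-1.5, 0.4, -0.3]
gripper_width: 0.147
finger_force: 50.0
```

Emit:
{"fn": "servo_tool", "kwargs": {
  "increments": [
    [1, 0, 0, 0, 0, 0, 6],
    [0, 0, 0, 0, 0, 0, 6],
    [0, 0, 0, 0, 0, 0, 6]
  ]
}}

```text
time_s: 14.0
tcp_pos: [0.5321, 0.0823, 0.1298]
eef_rot: [3.141, 0.002, -0.06]
contact_force: [-6.5, 0.4, 0.7]
gripper_width: 0.146
finger_force: 50.0
```

Emit:
{"fn": "servo_tool", "kwargs": {
  "increments": [
    [1, 0, 0, 0, 0, 0, 6],
    [0, 0, 0, 0, 0, 0, 6],
    [0, 0, 0, 0, 0, 0, 6]
  ]
}}

```text
time_s: 14.38
tcp_pos: [0.5324, 0.0822, 0.1296]
eef_rot: [3.141, 0.003, -0.06]
contact_force: [-10.4, 0.1, 2.9]
gripper_width: 0.145
finger_force: 50.0
```

Contact with the head came at TCP x ≈ 0.5316. I'll back off to 0.530 and lower into the window.

Emit:
{"fn": "servo_tool", "kwargs": {
  "increments": [
    [-3.6, 0, 0, 0, 0, 0, 6],
    [0, 0, 2, 0, 0, 0, 6],
    [0, 0, 0, 0, 0, 0, 6],
    [0, 0, 0, 0, 0, 0, 6]
  ]
}}

```text
time_s: 14.88
tcp_pos: [0.5305, 0.0823, 0.128]
eef_rot: [-3.142, -0.0, -0.06]
contact_force: [0.1, 0.1, -0.5]
gripper_width: 0.143
finger_force: 50.0
```

Emit:
{"fn": "servo_tool", "kwargs": {
  "increments": [
    [0, 0, 1.5, 0, 0, 0, 6],
    [0, 0, 0, 0, 0, 0, 6],
    [0, 0, 0, 0, 0, 0, 6]
  ]
}}

```text
time_s: 15.25
tcp_pos: [0.5303, 0.0824, 0.1265]
eef_rot: [-3.142, 0.0, -0.06]
contact_force: [-1.1, -0.2, -1.8]
gripper_width: 0.142
finger_force: 50.0
```

Emit:
{"fn": "servo_tool", "kwargs": {
  "increments": [
    [0, 0, 1.2, 0, 0, 0, 6],
    [0, 0, 0, 0, 0, 0, 6],
    [0, 0, 0, 0, 0, 0, 6]
  ]
}}

```text
time_s: 15.62
tcp_pos: [0.5303, 0.0824, 0.1253]
eef_rot: [-3.142, -0.0, -0.06]
contact_force: [0.0, 0.6, -1.5]
gripper_width: 0.142
finger_force: 50.0
```

Emit:
{"fn": "servo_tool", "kwargs": {
  "increments": [
    [0, 0, 1.0, 0, 0, 0, 6],
    [0, 0, 0.5, 0, 0, 0, 6],
    [0, 0, 0, 0, 0, 0, 6],
    [0, 0, 0, 0, 0, 0, 6]
  ]
}}

```text
time_s: 16.12
tcp_pos: [0.5303, 0.0824, 0.1238]
eef_rot: [-3.142, 0.0, -0.06]
contact_force: [0.2, 0.5, -1.0]
gripper_width: 0.144
finger_force: 50.0
```

Emit:
{"fn": "servo_tool", "kwargs": {
  "increments": [
    [-1, 0, 0, 0, 0, 0, 6],
    [0, 0, 0, 0, 0, 0, 6],
    [0, 0, 0, 0, 0, 0, 6]
  ]
}}

```text
time_s: 16.5
tcp_pos: [0.5293, 0.0825, 0.1238]
eef_rot: [-3.141, -0.0, -0.06]
contact_force: [0.0, -0.1, 0.2]
gripper_width: 0.147
finger_force: 50.0
```

Emit:
{"fn": "servo_tool", "kwargs": {
  "increments": [
    [-1, 0, 0, 0, 0, 0, 6],
    [0, 0, 0, 0, 0, 0, 6],
    [0, 0, 0, 0, 0, 0, 6]
  ]
}}

```text
time_s: 16.88
tcp_pos: [0.5283, 0.0825, 0.1238]
eef_rot: [-3.142, -0.0, -0.06]
contact_force: [-0.1, -0.1, 0.7]
gripper_width: 0.145
finger_force: 50.0
```

Emit:
{"fn": "servo_tool", "kwargs": {
  "increments": [
    [-1, 0, 0, 0, 0, 0, 6],
    [0, 0, 0, 0, 0, 0, 6],
    [0, 0, 0, 0, 0, 0, 6]
  ]
}}

```text
time_s: 17.25
tcp_pos: [0.5274, 0.0826, 0.1239]
eef_rot: [-3.141, -0.0, -0.06]
contact_force: [0.8, 0.5, -1.1]
gripper_width: 0.146
finger_force: 50.0
```

Emit:
{"fn": "servo_tool", "kwargs": {
  "increments": [
    [-1, 0, 0, 0, 0, 0, 6],
    [0, 0, 0, 0, 0, 0, 6],
    [0, 0, 0, 0, 0, 0, 6]
  ]
}}

```text
time_s: 17.62
tcp_pos: [0.5266, 0.0827, 0.1239]
eef_rot: [-3.141, -0.0, -0.06]
contact_force: [2.9, 1.2, 0.1]
gripper_width: 0.143
finger_force: 50.0
```

Emit:
{"fn": "servo_tool", "kwargs": {
  "increments": [
    [-1, 0, 0, 0, 0, 0, 6],
    [0, 0, 0, 0, 0, 0, 6],
    [0, 0, 0, 0, 0, 0, 6]
  ]
}}

```text
time_s: 18.0
tcp_pos: [0.5257, 0.0828, 0.124]
eef_rot: [-3.141, -0.001, -0.06]
contact_force: [5.0, 1.7, -0.7]
gripper_width: 0.142
finger_force: 50.0
```

Emit:
{"fn": "servo_tool", "kwargs": {
  "increments": [
    [-1, 0, 0.3, 0, 0, 0, 6],
    [0, 0, 0, 0, 0, 0, 6],
    [-0.5, 0, 0, 0, 0, 0, 6],
    [0, 0, 0, 0, 0, 0, 6]
  ]
}}

```text
time_s: 18.5
tcp_pos: [0.5248, 0.0831, 0.1239]
eef_rot: [-3.141, -0.002, -0.06]
contact_force: [7.2, 1.6, -1.1]
gripper_width: 0.143
finger_force: 50.0
```

Emit:
{"fn": "servo_tool", "kwargs": {
  "increments": [
    [-1, 0, 0.2, 0, 0, 0, 6],
    [0, 0, 0, 0, 0, 0, 6],
    [-0.5, 0, 0, 0, 0, 0, 6],
    [0, 0, 0, 0, 0, 0, 6]
  ]
}}

```text
time_s: 19.0
tcp_pos: [0.5233, 0.083, 0.1237]
eef_rot: [-3.141, -0.002, -0.06]
contact_force: [7.2, 0.1, -2.0]
gripper_width: 0.146
finger_force: 50.0
```

Emit:
{"fn": "servo_tool", "kwargs": {
  "increments": [
    [-1, 0, 0, 0, 0, 0, 6],
    [0, 0, 0, 0, 0, 0, 6],
    [-1, 0, 0, 0, 0, 0, 6],
    [0, 0, 0, 0, 0, 0, 6]
  ]
}}

```text
time_s: 19.5
tcp_pos: [0.5217, 0.0832, 0.1239]
eef_rot: [-3.141, -0.003, -0.06]
contact_force: [10.2, 0.8, -0.7]
gripper_width: 0.142
finger_force: 50.0
```

Emit:
{"fn": "servo_tool", "kwargs": {
  "increments": [
    [-1, 0, 0, 0, 0, 0, 6],
    [0, 0, 0, 0, 0, 0, 6],
    [-1, 0, 0, 0, 0, 0, 6],
    [0, 0, 0, 0, 0, 0, 6]
  ]
}}

```text
time_s: 20.0
tcp_pos: [0.5194, 0.0833, 0.1238]
eef_rot: [-3.141, -0.002, -0.06]
contact_force: [7.1, 1.5, -0.7]
gripper_width: 0.148
finger_force: 50.0
```

Emit:
{"fn": "servo_tool", "kwargs": {
  "increments": [
    [-1, 0, 0, 0, 0, 0, 6],
    [0, 0, 0, 0, 0, 0, 6],
    [-1, 0, 0, 0, 0, 0, 6],
    [0, 0, 0, 0, 0, 0, 6]
  ]
}}

```text
time_s: 20.5
tcp_pos: [0.5159, 0.0832, 0.1232]
eef_rot: [3.141, 0.001, -0.06]
contact_force: [2.2, 0.1, 1.1]
gripper_width: 0.142
finger_force: 50.0
```

Emit:
{"fn": "servo_tool", "kwargs": {
  "increments": [
    [-2, 0, -0.3, 0, 0, 0, 6],
    [-2, 0, 0, 0, 0, 0, 6],
    [-2, 0, 0, 0, 0, 0, 6],
    [-2, 0, 0, 0, 0, 0, 6],
    [0, 0, 0, 0, 0, 0, 6]
  ]
}}

```text
time_s: 21.12
tcp_pos: [0.5081, 0.0837, 0.1236]
eef_rot: [3.142, 0.0, -0.06]
contact_force: [0.6, 0.0, -1.5]
gripper_width: 0.141
finger_force: 50.0
```

Emit:
{"fn": "servo_tool", "kwargs": {
  "increments": [
    [-2, 0, 0, 0, 0, 0, 6],
    [-2, 0, 0, 0, 0, 0, 6],
    [-2, 0, 0, 0, 0, 0, 6],
    [-1, 0, 0, 0, 0, 0, 6],
    [0, 0, 0, 0, 0, 0, 6]
  ]
}}

```text
time_s: 21.75
tcp_pos: [0.5013, 0.0841, 0.1237]
eef_rot: [-3.142, -0.0, -0.06]
contact_force: [-0.5, -0.7, -0.1]
gripper_width: 0.146
finger_force: 50.0
```

```bash
python3 - <<'E'
from h import *
n="scene"; im,d=avg(n,6)
r0,c0,h,w=190,255,48,48
A=im[r0:r0+h,c0:c0+w]
f=lambda x:cv2.resize(np.clip(x,0,255).astype(np.uint8)[:,:,::-1],(480,480),interpolation=2)
cv2.imwrite("pics/h4.png",f((A-30)*1.5))
E
```

```text
(no output)
```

View pics/h4.png

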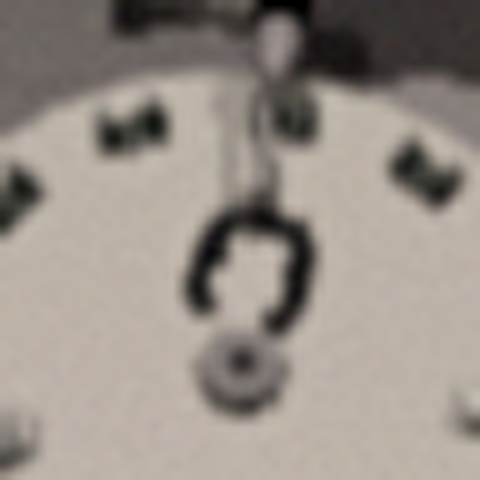

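The ring is free of the spindle: its horns at (200,305) and (278,325) are behind the head at (240,365). Now I'll lift the hook out and take the pick back to the rest.

Emit:
{"fn": "servo_tool", "kwargs": {
  "increments": [
    [1.5, 0, 0, 0, 0, 0, 6],
    [0, 0, -8, 0, 0, 0, 6],
    [0, 0, -35, 0, 0, 0, 6],
    [0, 0, 0, 0, 0, -0.128, 6],
    [0, 0, 0, 0, 0, -0.128, 6],
    [-6.3, 51.8, 0, 0, 0, 0, 6],
    [-6.3, 51.8, 0, 0, 0, 0, 6],
    [-6.3, 51.8, 0, 0, 0, 0, 6],
    [-6.3, 51.8, 0, 0, 0, 0, 6],
    [-6.3, 51.8, 0, 0, 0, 0, 6],
    [-6.3, 51.8, 0, 0, 0, 0, 6],
    [-6.3, 51.8, 0, 0, 0, 0, 6]
  ]
}}

```text
time_s: 23.55
tcp_pos: [0.5303, -0.282, 0.1673]
eef_rot: [3.141, -0.001, 0.196]
contact_force: [0.3, 1.2, 0.0]
gripper_width: 0.141
finger_force: 50.0
```

Emit:
{"fn": "servo_tool", "kwargs": {
  "increments": [
    [0, 0, 20, 0, 0, 0, 6],
    [0, 0, 20, 0, 0, 0, 6],
    [0, 0, 0, 0, 0, 0, 6],
    [0, 0, 0, 0, 0, 0, 6]
  ]
}}

```text
time_s: 24.05
tcp_pos: [0.5307, -0.2803, 0.1276]
eef_rot: [3.141, -0.001, 0.196]
contact_force: [1.0, 0.2, 0.1]
gripper_width: 0.145
finger_force: 50.0
```

Emit:
{"fn": "servo_tool", "kwargs": {
  "increments": [
    [-1, 0, 20, 0, 0, 0, 6],
    [0, 0, 20, 0, 0, 0, 6],
    [0, 0, 18, 0, 0, 0, 6],
    [0, 0, 3, 0, 0, 0, 6],
    [0, 0, 2, 0, 0, 0, 6],
    [0, 0, 0, 0, 0, 0, 6]
  ]
}}

```text
time_s: 24.8
tcp_pos: [0.5295, -0.2805, 0.0641]
eef_rot: [3.141, -0.001, 0.196]
contact_force: [0.7, 0.7, -1.0]
gripper_width: 0.145
finger_force: 50.0
```

Emit:
{"fn": "servo_tool", "kwargs": {
  "increments": [
    [0, 0, 0.8, 0, 0, 0, 6],
    [0, 0, 0, 0, 0, 0, 6],
    [0, 0, 0, 0, 0, 0, 40],
    [0, 0, 0, 0, 0, 0, 40],
    [0, 0, 0, 0, 0, 0, 40],
    [0, 0, 0, 0, 0, 0, 40]
  ]
}}

```text
time_s: 25.55
tcp_pos: [0.5292, -0.2804, 0.0628]
eef_rot: [-3.142, 0.0, 0.196]
contact_force: [0.2, -0.1, 0.7]
gripper_width: 0.426
finger_force: 0.0
```

Emit:
{"fn": "servo_tool", "kwargs": {
  "increments": [
    [0, 0, -30, 0, 0, 0, 40],
    [0, 0, -45, 0, 0, 0, 50],
    [0, 0, -35, 0, 0, 0, 50],
    [0, 0, 0, 0, 0, 0, 50]
  ]
}}

```text
time_s: 26.05
tcp_pos: [0.5306, -0.281, 0.1756]
eef_rot: [3.139, -0.004, 0.196]
contact_force: [-0.4, -0.1, -1.0]
gripper_width: 0.532
finger_force: 0.0
```

```bash
python3 - <<'E'
from h import *
o=bot.get_obs(); print(o["tcp_pos"],o["eef_rot"],o["gripper_width"],o["time_s"])
P=[]
for n in("scene","top"):
    im,d=avg(n,5); px=.00015
    a=rect(n,im,.612,.081,.1015,.03,px)
    P.append(np.clip(a*1.3-30,0,255).astype(np.uint8)[:,:,::-1])
    g=a.mean(2); t=g.min()*.55+g.max()*.45
    N,L,S,C=cv2.connectedComponentsWithStats((g<t-25).astype(np.uint8))
    for i in range(1,N):
        if S[i,4]>2000:
            ys,xs=np.nonzero(L==i); (c,r),wh,ang=cv2.minAreaRect(np.c_[xs,ys].astype(np.float32))
            print(n,"ring %.4f %.4f"%(.642-r*px,.111-c*px),np.array(wh)*px,ang)
    # pick & dish
    px=.0005;half=.1;g=rect(n,im,.55,-.25,.076,half,px).mean(2)
    N,L,S,C=cv2.connectedComponentsWithStats((g<38).astype(np.uint8))
    for i in range(1,N):
        if S[i,4]>1200: print(n,"handle %.4f %.4f"%(.65-C[i,1]*px,-.15-C[i,0]*px),S[i,4])
    print([ (np.round(onz(n,*q["point"],.003),3),round(q["p"],2)) for q in bot.pinpoint(n,"dish")[:2]])
    b=bot.find_in(n,"dish")[0]["box"]; print(b,onz(n,b[1],b[0],.012).round(4))
    cv2.imwrite("pics/w_%s.png"%n,im[:,:,::-1])
cv2.imwrite("pics/h5.png",np.hstack(P))
E
```

```text
[ 0.53061441 -0.28102836  0.17560812] [ 3.13904012 -0.00391277  0.19584295] 0.5321671653456733 26.05
scene ring 0.6042 0.0810 [0.0289415  0.03194222] 13.190610885620117
scene handle 0.5352 -0.2762 4143
scene handle 0.5225 -0.2158 3796
[(array([0.484, 0.341, 0.003]), 0.81)]
[371.9, 206.2, 41.0, 41.1] [0.4922 0.3424 0.012 ]
top ring 0.5998 0.0840 [0.02896694 0.01966648] 27.189504623413086
top handle 0.5648 -0.2634 12754
top handle 0.5223 -0.2153 1773
[(array([0.489, 0.342, 0.003]), 0.97), (array([0.644, 0.085, 0.003]), 0.5)]
[153.4, 207.8, 30.9, 26.5] [0.4839 0.3427 0.012 ][ WARN:0@9.608] global loadsave.cpp:1063 imwrite_ Unsupported depth image for selected encoder is fallbacked to CV_8U.
```

View pics/h5.png

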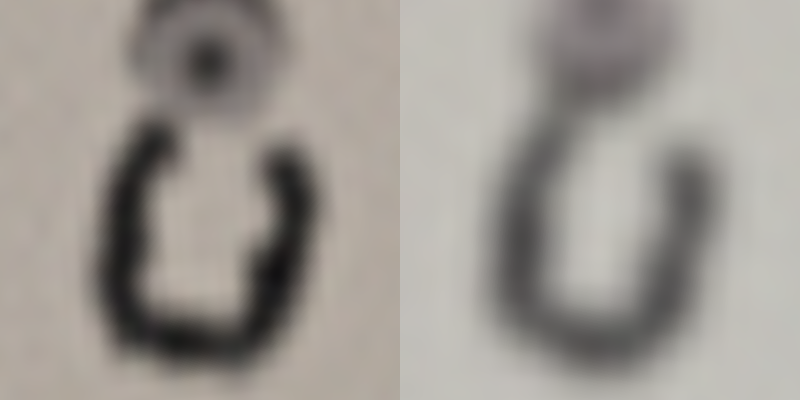

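The ring is loose, with its bow at (185,345) and its horns near the spindle; its centre is about (0.604, 0.081), yaw −0.2. The pick handle is back in the rest. Now to grip the ring.

Emit:
{"fn": "servo_tool", "kwargs": {
  "increments": [
    [0, 0, 0, 0, 0, 0.132, 50],
    [0, 0, 0, 0, 0, 0.132, 50],
    [0, 0, 0, 0, 0, 0.132, 50],
    [-0.7, -52.8, 0, 0, 0, 0, 50],
    [-0.7, -52.8, 0, 0, 0, 0, 50],
    [-0.7, -52.8, 0, 0, 0, 0, 50],
    [-0.7, -52.8, 0, 0, 0, 0, 50],
    [-0.7, -52.8, 0, 0, 0, 0, 50],
    [-0.7, -52.8, 0, 0, 0, 0, 50],
    [-0.7, -52.8, 0, 0, 0, 0, 50],
    [0, 0, 30, 0, 0, 0, 50],
    [0, 0, 10, 0, 0, 0, 50]
  ]
}}

```text
time_s: 28.25
tcp_pos: [0.597, 0.0829, 0.1313]
eef_rot: [3.141, 0.002, -0.199]
contact_force: [-0.3, -0.2, -0.7]
gripper_width: 0.533
finger_force: 0.0
```

Emit:
{"fn": "servo_tool", "kwargs": {
  "increments": [
    [0, 0, 10, 0, 0, 0, 50],
    [0, 0, 0, 0, 0, 0, 50],
    [0, 0, 0, 0, 0, 0, 50]
  ]
}}

```text
time_s: 28.62
tcp_pos: [0.5983, 0.0824, 0.1235]
eef_rot: [-3.141, -0.001, -0.201]
contact_force: [0.3, 0.4, 0.2]
gripper_width: 0.534
finger_force: 0.0
```

Emit:
{"fn": "servo_tool", "kwargs": {
  "increments": [
    [1, 0, 12, 0, 0, 0, 50],
    [0, 0, 3.5, 0, 0, 0, 50],
    [0, 0, 0, 0, 0, 0, 50],
    [0, 0, 0, 0, 0, 0, 50]
  ]
}}

```text
time_s: 29.12
tcp_pos: [0.5989, 0.0826, 0.1073]
eef_rot: [-3.142, 0.0, -0.2]
contact_force: [-0.2, 0.1, 0.4]
gripper_width: 0.531
finger_force: 0.0
```

Emit:
{"fn": "servo_tool", "kwargs": {
  "increments": [
    [0, 0, 1, 0, 0, 0, 50],
    [0, 0, 0, 0, 0, 0, 20],
    [0, 0, 0, 0, 0, 0, 20],
    [0, 0, 0, 0, 0, 0, 20],
    [0, 0, 0, 0, 0, 0, 20],
    [0, 0, 0, 0, 0, 0, 20]
  ],
  "force": 8
}}

```text
time_s: 29.88
tcp_pos: [0.5989, 0.0826, 0.1064]
eef_rot: [-3.141, -0.0, -0.2]
contact_force: [-0.1, 0.5, 2.3]
gripper_width: 0.326
finger_force: 8.4
```

Emit:
{"fn": "servo_tool", "kwargs": {
  "increments": [
    [0, 0, -10, 0, 0, 0, 20],
    [0, 0, -40, 0, 0, 0, 20],
    [0, 0, -20, 0, 0, 0, 20],
    [0, 0, 0, 0, 0, 0, 20]
  ]
}}

```text
time_s: 30.38
tcp_pos: [0.5998, 0.0828, 0.1783]
eef_rot: [-3.14, -0.003, -0.2]
contact_force: [0.1, -0.2, -0.9]
gripper_width: 0.323
finger_force: 8.0
```

```bash
python3 - <<'E'
from h import *
o=bot.get_obs(); print(o["tcp_pos"],o["gripper_width"],o["finger_force"])
for n in("scene","top"):
    im,d=bot.read_camera(n)
    for k in("bottle","petri","marker","dish"):
        for q in bot.pinpoint(n,k)[:1]: print(n,k,round(q["p"],2),onz(n,*q["point"],0.0).round(3))
    if n=="top": 
        D=np.nan_to_num(d); 
        r,c=np.mgrid[:384,:512]; K,T=cam(n)
        W=np.stack([(c-K[0,2])/K[0,0]*D,(r-K[1,2])/K[1,1]*D,D],-1)@T[:3,:3].T+T[:3,3]
        m=(W[...,2]>.1)&(W[...,2]<.2)&(abs(W[...,0]-.55)<.15)&(W[...,1]>.36)&(W[...,1]<.6)&(D>0)
        print("tall",W[m].min(0),W[m].max(0),m.sum())
E
```

```text
[0.59977849 0.0828091  0.17832024] 0.32313790651789936 7.999946943746181
scene bottle 0.57 [0.604 0.466 0.   ]
scene petri 0.95 [0.697 0.357 0.   ]
scene marker 0.71 [0.491 0.094 0.   ]
scene dish 0.76 [0.473 0.343 0.   ]
top bottle 0.82 [0.601 0.464 0.   ]
top petri 0.77 [0.698 0.341 0.   ]
top marker 0.7 [ 0.54  -0.242  0.   ]
top dish 0.79 [0.486 0.343 0.   ]
tall [0.56998017 0.42941968 0.10006285] [0.63318135 0.49193265 0.17703927] 295
```

Emit:
{"fn": "servo_tool", "kwargs": {
  "increments": [
    [0, 0, 0, 0, 0, -0.132, 20],
    [0, 0, 0, 0, 0, -0.132, 20],
    [-20.4, -53.5, 0, 0, 0, 0, 20],
    [-20.4, -53.5, 0, 0, 0, 0, 20],
    [-20.4, -53.5, 0, 0, 0, 0, 20],
    [-20.4, -53.5, 0, 0, 0, 0, 20],
    [-20.4, -53.5, 0, 0, 0, 0, 20],
    [0, 0, 40, 0, 0, 0, 20],
    [0, 0, 40, 0, 0, 0, 20],
    [0, 0, 0, 0, 0, 0, 20]
  ]
}}

```text
time_s: 32.12
tcp_pos: [0.4785, 0.342, 0.094]
eef_rot: [3.139, 0.004, 0.064]
contact_force: [-0.2, 0.7, -0.0]
gripper_width: 0.326
finger_force: 8.0
```

Emit:
{"fn": "servo_tool", "kwargs": {
  "increments": [
    [0, 0, 30, 0, 0, 0, 20],
    [0, 0, 30, 0, 0, 0, 20],
    [0, 0, 10, 0, 0, 0, 20],
    [0, 0, 0, 0, 0, 0, 20],
    [0, 0, 0, 0, 0, 0, 20]
  ]
}}

```text
time_s: 32.75
tcp_pos: [0.4807, 0.3436, 0.0278]
eef_rot: [-3.141, -0.001, 0.064]
contact_force: [-0.5, 0.4, -0.5]
gripper_width: 0.323
finger_force: 8.0
```

Emit:
{"fn": "servo_tool", "kwargs": {
  "increments": [
    [0, 0, 8, 0, 0, 0, 20],
    [0, 0, 5, 0, 0, 0, 20],
    [0, 0, 1, 0, 0, 0, 20],
    [0, 0, 0, 0, 0, 0, 20]
  ]
}}

```text
time_s: 33.25
tcp_pos: [0.4799, 0.343, 0.0122]
eef_rot: [3.142, 0.0, 0.064]
contact_force: [-0.6, -0.4, -0.6]
gripper_width: 0.325
finger_force: 8.0
```

Emit:
{"fn": "servo_tool", "kwargs": {
  "increments": [
    [0, 0, 0, 0, 0, 0, 42],
    [0, 0, 0, 0, 0, 0, 42],
    [0, 0, 0, 0, 0, 0, 42],
    [0, 0, -10, 0, 0, 0, 42],
    [0, 0, -30, 0, 0, 0, 42],
    [0, 0, -50, 0, 0, 0, 42],
    [0, 0, -60, 0, 0, 0, 42],
    [0, 60, 0, 0, 0, 0, 42],
    [0, 60, 0, 0, 0, 0, 42],
    [0, 60, 0, 0, 0, 0, 42],
    [0, 0, 0, 0, 0, 0, 42],
    [0, 0, 0, 0, 0, 0, 42]
  ]
}}

```text
time_s: 34.75
tcp_pos: [0.4916, 0.1638, 0.163]
eef_rot: [-3.141, -0.001, 0.064]
contact_force: [0.2, 1.2, 0.6]
gripper_width: 0.445
finger_force: 0.0
```

```bash
python3 - <<'E'
from h import *
P=[]
for n in("scene","top"):
    im,d=avg(n,4); 
    a=rect(n,im,.485,.342,.005,.08,.0004); b=rect(n,im,.56,-.25,.068,.12,.0006)
    P+=[np.clip(cv2.resize(x,(300,300))*1.5,0,255).astype(np.uint8)[:,:,::-1] for x in(a,b)]
cv2.imwrite("pics/end.png",np.vstack([np.hstack(P[:2]),np.hstack(P[2:])]))
E
```

```text
(no output)
```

View pics/end.png

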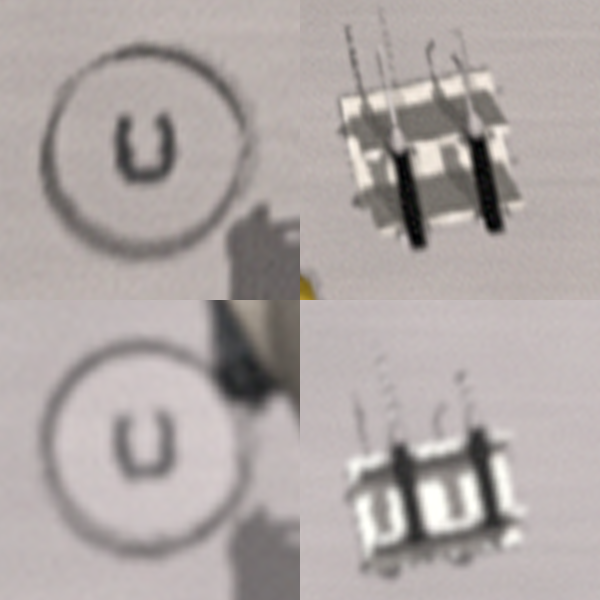

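The ring lies flat at the middle of the dish (145,148), and the pick is back in its place as before (485,180).

```bash
python3 -c "
from station import bot
print(bot.hand_in())"
```

```text
the job is handed in; nothing more can be done
None
```

I pried the ring off the spindle, laid the pick back in its place on the rest, put the ring flat in the middle of the parts dish, and handed the job in at about 35 s; no verdict was returned.

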